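# Latch the orange parts case in the 3D-printing corner

## Robot

A 7-joint arm with a two-finger parallel gripper is mounted at the origin on the work surface. World frame = base frame: x ahead of the robot, y to its left, z up, the work surface at z = 0. Lengths are in m, angles in rad, forces in N, time in s.
With the tool pointing down it reaches from about 0.35 to 0.9 m from the base axis. Payload 8.1 kg.
Tool frame: the origin (TCP) lies midway between the tips of the shut fingers; the grasp point (between the pads) lies 19 mm behind it; z points along the fingers, y is the line along which they close (so a half turn about z gives the same grasp; the last joint's range is limited). The gripper opens to 92 mm and grips with 3 to 60 N. Pads are 19 mm wide; open, the fingers measure 130 mm over their backs; the gripper's body (75 mm by 190 mm) begins 47 mm behind the grasp point.
Start: joints at [1.086, 0.434, 0.025, 1.573, -0.012, 1.134, -0.075], TCP at [0.233, -0.58, 0.227] pointing down, gripper open.
Joint ranges: [-2.62, 2.62], [-0.44, 2.09], [-1.27, 1.32], [0.08, 2.57], [-1.32, 4.46], [0.12, 2], [-2.74, 2.74]. Speed limits (rad/s): [2.22, 2.22, 3.01, 3.01, 3.14, 3.14, 3.14].

## Interface

Orientations are given as a rotation vector (axis times angle).
In Python, from cell import arm gives the robot as it stands.
- The arm moves only by the tool move_arm, never from a script. Its argument "motion" is a list of rows, each an object of numbers: "tx", "ty", "tz": the shift along the tool's x, y, z normalised to -1 to 1, where 1 is 1000 mm; "twist": the turn about the tool's z normalised to -1 to 1, where 1 is pi/2 rad. In form: [{"tx": .., "ty": .., "tz": .., "twist": ..}, ...]. A call has 1 to 12 rows; each row shifts and turns the commanded pose from where the row before left it, along the tool's axes as they then stand; what a row does not reach is not made up. A row lasts 1/10 s, in which the tool goes at most 50 mm and 8.59 degrees, less where a joint would pass 70% of its speed; a pose out of reach is approached as far as the arm can. A call with a number of a shift or a turn outside -1 to 1 is refused whole. A call with a gripper value outside its range is refused whole. "gripper" is the gripper's target within -1 to 1 (shut at 1, half-way at 0, fully open at -1), set as the call begins (left out, the last holds). The fingers move at their own pace and stop on an object; "squeeze" is the grip in N (left out, the last holds). Time passes only in rows, so rows that do not move let the fingers close. It gives the time, the measured TCP pose, the force, the opening and the grip force at its end, in the units of the state.
- arm.observe(): the state, without advancing time (a new reading comes with each control period).
- arm.get_image(name): name is "side" or "top"; returns the picture (480x640x3 uint8, red, green, blue); there is no depth.
- arm.calibration(name): a dict with "K" (3x3 intrinsics, pixels), "k1" (the pictures are not rectified: a ray, as slopes to the right and down, at radius r is drawn at 1 + k1 r^2 times it, then the intrinsics apply), "T" (4x4, takes a point from camera to world coordinates). Camera axes: x right, y down, z forward; pixel columns grow to the right and rows downward; lengths in m; the calibration is good to about 2 mm. A picture is of the moment at which its call begins. calibration takes no time and is no camera call.
- arm.sign_off(): hands the job in; it is judged then, once.
Trained networks look in the newest picture that a camera, given by its name, has taken for a name from the list of things; names that differ only in an ending like _2 or _b are one class to them, and where a whole thing is asked for, a point or a joint stands for the part that bears it (a point fixed in the world has none). Each returns a list of dicts, best first, with "conf" (0 to 1); they miss things now and then, are a little off and sometimes report something else, mostly with a low value. They report only what shows in the picture. A call takes as long as a camera call.
- arm.look_for(camera, query): "point" ([column, row] as shares, 0 to 1, of the picture: columns of its width, rows of its height, amid what is visible of it).
- arm.regions_of(camera, query): "region" (480x640 bool, what is visible of it) and "point" ([column, row] as shares, 0 to 1, of the picture: columns of its width, rows of its height, amid what is visible of it).
- arm.place_of(camera, query): "point" ([column, row] as shares, 0 to 1, of the picture: columns of its width, rows of its height: a listed point, or the origin of a listed thing).
The state is a dict: "clock": time; "joints": joint angles; "dq": joint speeds; "joint_efforts": joint torques, N m; "position": TCP position; "ee_rot": TCP orientation; "force": force on the tool from outside, world axes, zero at the start; "ft_torque": the same for the moment, N m; "width": opening from 0.0 (shut) to 1.0 (fully open); "gripper_force": force on a finger pad.
Only numpy, scipy, OpenCV 4.12 (cv2) and the standard library are available. Lean on these libraries where they do the work, as an engineer would, in place of code of your own. Each camera call takes 0.05 s, during which the arm holds its last target. There are 200 camera calls.

## Task

The orange parts case on the printer bench is packed: swing the pale-blue hook on its lid round until it is fully home on the steel catch post, then let go. Leave the hook of the grey case open as it is, and do not disturb the pen cup.

Things in the scene. Friction and masses are not known exactly. Their poses are not given: they have to be found in the camera images.
- orange_case: Orange plastic parts case, lid shut, fixed to the bench: 146 mm (x) by 226 mm (y), lid top 65 mm above the bench. Origin: centre of its underside, on the bench; z up; its front (-x side) looks roughly to the robot. On the lid a pale-blue hook arm swings level about an upright pivot at x = +35 mm, y = 0 (boss 26 mm across, up to 82 mm high); arm and hook lie 68 to 77 mm above the bench.
- orange_post (a point): Catch of the orange case: steel post with a round head on a ledge at the case's front, at x = -85 mm, y = 0 of the case. Neck 10 mm across, head 24 mm across; this point is the centre of the head's top, 89 mm above the bench. The hook (mouth 14 mm wide, 26 mm deep, 120 mm from the pivot) slides round the neck, under the head.
- orange_hook (a joint): Angle of the orange case's hook arm, rad. 0 = closed, at a stop: the arm points from the pivot to the case's -x, the post at the back of the hook. It grows counter-clockwise seen from above as the hook opens towards the case's -y (at 1.57 the arm points to -y), up to 1.9. About 0.8 N at the pull moves it; it stays where it is left.
- orange_pull (a point): Black upright round pull on the orange case's hook arm, 16 mm across, 77 to 114 mm above the bench. This point is on its axis, 100 mm above the bench, 75 mm from the pivot along the arm and 3 mm off the pivot-to-hook line on the opening side. Its x axis points along the arm to the pivot. To be pinched or pushed from above.
- grey_pull (a point): The same pull on the open hook of the grey case, a bystander of the same shape and size, fixed to the bench beside the orange one. Same height and axes. It must not be moved.
- pen_cup: Loose green cup with three pens, 76 mm across, 95 mm tall (pens up to about 155 mm), standing behind the cases. Origin: centre of its underside, z up. It must stay standing where it is.

How it is judged:
At the end, for the whole second after the job is handed in: The orange case's hook rests on its catch post, within 10 degrees (0.175 rad) of fully closed, at rest and released (value of joint orange_hook below 0.175 rad and velocity of joint orange_hook between -0.05 and 0.05 rad/s); the robot touches nothing.
It fails at once if the grey case's hook is moved (its pull by more than 15 mm) (distance of grey_pull from where it was at the start of the episode above 0.015 m).
It fails at once if the pen cup is shifted by more than 30 mm (distance of pen_cup from where it was at the start of the episode above 0.03 m).
It fails at once if the pen cup is tipped by more than 30 degrees (angle between pen_cup's own z axis and vertical above 0.52 rad).
It also fails if it takes over 35 s, if anything falls off the work surface, if the arm or the gripper's body presses on something with over 40 N, if the wrist force passes 120 N, or if a joint passes its speed limit or range.

## Working session

There is one attempt and no reset: what is moved stays moved. The work goes in short steps, Python scripts to look and compute and a tool call to move; the robot and the scene stay as the last step left them, time stands still between calls to the robot, and variables do not carry over. Pictures are saved under pics/ and viewed, at most 10 in all, crops included, and the job is handed in when it is done.

Besides the shell and the picture viewer there is one more tool, called after "Emit:" in YAML: its name, and indented under it one key for each argument. move_arm: Moves the arm, as the interface text tells. Scaled input: -1 to 1 covers 1000 mm each way for a shift and pi/2 rad each way for a turn. Its arguments: {"type":"object","properties":{"motion":{"type":"array","items":{"type":"object","properties":{"tx":{"type":"number"},"ty":{"type":"number"},"tz":{"type":"number"},"twist":{"type":"number"}}}},"gripper":{"type":"number"},"squeeze":{"type":"number"}},"required":["motion"]}

```bash
mkdir -p pics
cat > h.py <<'E'
import numpy as np, cv2
from cell import arm
def ray(cam,uv):
    c=arm.calibration(cam);K=np.array(c["K"]);T=np.array(c["T"]);k=c["k1"]
    d=np.array([(uv[0]*640-K[0,2])/K[0,0],(uv[1]*480-K[1,2])/K[1,1]]);s=d.copy()
    for _ in range(30): s=d/(1+k*(s@s))
    return T[:3,3],T[:3,:3]@np.r_[s,1]
def at(cam,uv,z):
    o,v=ray(cam,uv);return o+v*(z-o[2])/v[2]
E
python3 - <<'E'
from h import *
for c in("top","side"):
    im=arm.get_image(c);cv2.imwrite(f"pics/{c}0.png",im[:,:,::-1])
    for q,z in(("orange_post",.089),("orange_pull",.1),("grey_pull",.1),("orange_case",0),("pen_cup",0)):
        for r in arm.place_of(c,q)[:2]: print(c,q,round(r["conf"],2),np.round(np.array(r["point"])*[640,480]),at(c,r["point"],z).round(3))
s=arm.observe();print(s["position"],s["ee_rot"],s["clock"],s["width"])
E
```

```text
top orange_post 0.62 [421. 316.] [ 0.48  -0.186  0.089]
top orange_pull 0.8 [444. 250.] [ 0.577 -0.221  0.1  ]
top grey_pull 0.72 [239. 288.] [0.515 0.078 0.1  ]
top orange_case 0.79 [394. 270.] [ 0.561 -0.163  0.   ]
top orange_case 0.28 [446. 251.] [ 0.595 -0.252  0.   ]
top pen_cup 0.93 [273. 167.] [0.74  0.046 0.   ]
side orange_pull 0.9 [358. 339.] [ 0.573 -0.219  0.1  ]
side grey_pull 0.58 [244. 227.] [0.517 0.077 0.1  ]
side orange_case 0.93 [327. 360.] [ 0.558 -0.16   0.   ]
side pen_cup 0.65 [368. 251.] [0.74  0.038 0.   ]
[ 0.23288293 -0.57999848  0.22676415] [3.08449282e+00 5.95975631e-01 4.36954891e-05] 0.6 0.9986952597770503
```

View pics/top0.png

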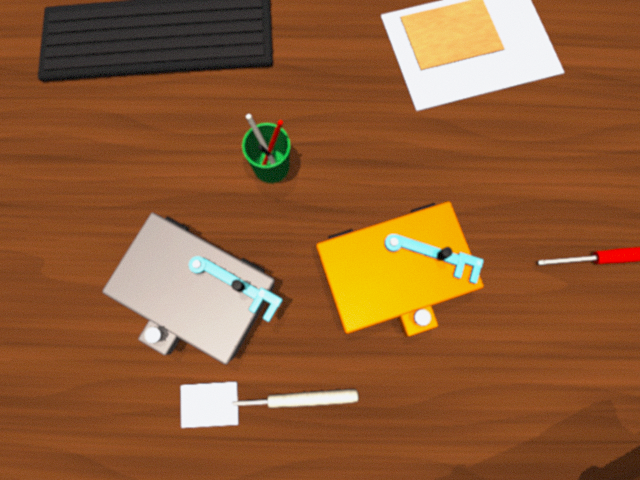

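View pics/side0.png

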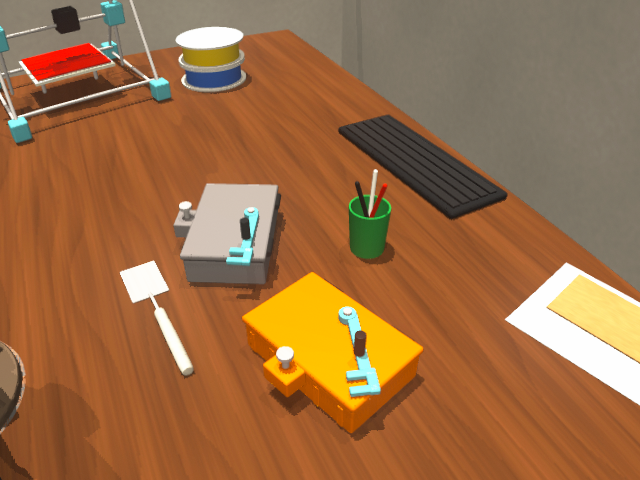

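The top view shows the orange pivot near (394,242), the pull at (445,254) and the post head at (423,317). In both views the grey case is on the left with its hook open, and the pen cup is behind. The networks' points match the pictures.

```bash
cat >> h.py <<'E'
from scipy.spatial.transform import Rotation as R
def plan(goal,xdir=None):
    s=arm.observe();M=R.from_rotvec(s["ee_rot"]).as_matrix();p=np.array(s["position"])
    a=np.degrees(np.arctan2(M[1,0],M[0,0]))
    print("pos",p.round(4),"xang",a.round(1),"local mm",(M.T@(np.array(goal)-p)*1000).round(1))
    if xdir is not None: print("twist deg (tool z down)",-(((xdir-a)+90)%180-90))
E
python3 - <<'E'
from h import *
piv=at("top",(394/640,242/480),.082);post=at("top",(423/640,317/480),.089)
def tri(a,b):
    A=np.zeros((3,3));B=np.zeros(3)
    for c,u in(("top",a),("side",b)):
        o,v=ray(c,np.array(u)/[640,480]);v/=np.linalg.norm(v);P=np.eye(3)-np.outer(v,v);A+=P;B+=P@o
    return np.linalg.solve(A,B)
pull=tri((444,250),(358,339))
print(piv,post,pull,"side",at("side",(348/640,313/480),.082),at("side",(286/640,354/480),.089), np.linalg.norm((piv-post)[:2]),np.linalg.norm((piv-pull)[:2]))
f=lambda v:np.degrees(np.arctan2(v[1],v[0]))
print("arm dir",f(pull-piv),"closed dir",f(post-piv))
plan([pull[0],pull[1],.15],f(piv-pull))
E
```

```text
[ 0.59129668 -0.15010171  0.082     ] [ 0.47900773 -0.18970552  0.089     ] [ 0.57474737 -0.22010139  0.1008536 ] side [ 0.59176885 -0.15636685  0.082     ] [ 0.48038584 -0.19411741  0.089     ] 0.11906834852171323 0.07192937631907567
arm dir -103.30161982112266 closed dir -160.57248226462528
pos [ 0.2329 -0.58    0.2268] xang 21.9 local mm [ 451.3 -206.6   76.8]
twist deg (tool z down) -54.82688939717073
```

Emit:
move_arm:
  motion:
    - {"tx": 0.038,"ty": -0.017,"tz": 0.005}
    - {"tx": 0.038,"ty": -0.017,"tz": 0.005}
    - {"tx": 0.038,"ty": -0.017,"tz": 0.005}
    - {"tx": 0.038,"ty": -0.017,"tz": 0.005}
    - {"tx": 0.038,"ty": -0.017,"tz": 0.005}
    - {"tx": 0.038,"ty": -0.017,"tz": 0.005}
    - {"tx": 0.038,"ty": -0.017,"tz": 0.005}
    - {"tx": 0.038,"ty": -0.017,"tz": 0.005}
    - {"tx": 0.038,"ty": -0.017,"tz": 0.005}
    - {"tx": 0.038,"ty": -0.017,"tz": 0.005}
    - {"tx": 0.038,"ty": -0.017,"tz": 0.005}
    - {"tx": 0.033,"ty": -0.02,"tz": 0.005}
  gripper: 0

```text
invalid input
```

Emit:
move_arm:
  motion:
    - {"twist": -0.061}
    - {"twist": -0.061}
    - {"twist": -0.061}
    - {"twist": -0.061}
    - {"twist": -0.061}
    - {"twist": -0.061}
    - {"twist": -0.061}
    - {"twist": -0.061}
    - {"twist": -0.061}
    - {"twist": -0.061}
    - {}

```text
invalid input
```

Run:
```python
from h import *
for c in("top","side"):
    im=arm.get_image(c);cv2.imwrite(f"pics/{c}1.png",im[:,:,::-1])
    for r in arm.place_of(c,"orange_pull")[:1]: print(c,round(r["conf"],2),np.array(r["point"])*[640,480],at(c,r["point"],.1))
plan([.575,-.22,.084],76.7)
```

```text
top 0.73 [444.992 252.576] [ 0.57304835 -0.22229725  0.1       ]
pos [ 0.2328 -0.58    0.2268] xang 21.9 local mm [ 451.7 -206.7  142.7]
twist deg (tool z down) -54.82954423496784
```

View pics/side1.png

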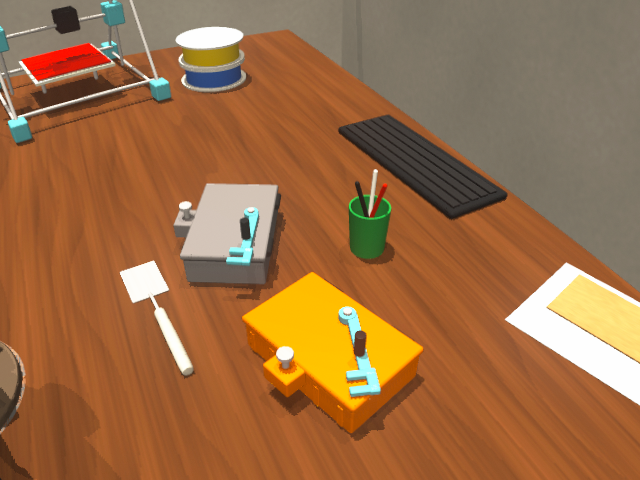

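The picture is unchanged because both moves were refused. I'll give all four numbers in every row.

Emit:
move_arm:
  motion:
    - {"tx": 0.038,"ty": -0.017,"tz": 0.005,"twist": 0}
    - {"tx": 0.038,"ty": -0.017,"tz": 0.005,"twist": 0}
    - {"tx": 0.038,"ty": -0.017,"tz": 0.005,"twist": 0}
    - {"tx": 0.038,"ty": -0.017,"tz": 0.005,"twist": 0}
    - {"tx": 0.038,"ty": -0.017,"tz": 0.005,"twist": 0}
    - {"tx": 0.038,"ty": -0.017,"tz": 0.005,"twist": 0}
    - {"tx": 0.038,"ty": -0.017,"tz": 0.005,"twist": 0}
    - {"tx": 0.038,"ty": -0.017,"tz": 0.005,"twist": 0}
    - {"tx": 0.038,"ty": -0.017,"tz": 0.005,"twist": 0}
    - {"tx": 0.038,"ty": -0.017,"tz": 0.005,"twist": 0}
    - {"tx": 0.038,"ty": -0.017,"tz": 0.005,"twist": 0}
    - {"tx": 0.033,"ty": -0.02,"tz": 0.005,"twist": 0}
  gripper: 0

```text
clock: 2.0
position: [0.5759, -0.2185, 0.1666]
ee_rot: [3.084, 0.596, 0.001]
force: [0.3, -1.5, 0.5]
width: 0.501
gripper_force: 0.0
```

Emit:
move_arm:
  motion:
    - {"tx": 0,"ty": 0,"tz": 0,"twist": -0.061}
    - {"tx": 0,"ty": 0,"tz": 0,"twist": -0.061}
    - {"tx": 0,"ty": 0,"tz": 0,"twist": -0.061}
    - {"tx": 0,"ty": 0,"tz": 0,"twist": -0.061}
    - {"tx": 0,"ty": 0,"tz": 0,"twist": -0.061}
    - {"tx": 0,"ty": 0,"tz": 0,"twist": -0.061}
    - {"tx": 0,"ty": 0,"tz": 0,"twist": -0.061}
    - {"tx": 0,"ty": 0,"tz": 0,"twist": -0.061}
    - {"tx": 0,"ty": 0,"tz": 0,"twist": -0.061}
    - {"tx": 0,"ty": 0,"tz": 0,"twist": -0.061}
    - {"tx": 0,"ty": 0,"tz": 0,"twist": 0}

```text
clock: 3.1
position: [0.5742, -0.2201, 0.1667]
ee_rot: [-2.461, -1.952, -0.0]
force: [-0.1, -0.5, 0.4]
width: 0.5
gripper_force: 0.0
```

Run:
```python
from h import *
c="side";im=arm.get_image(c);cv2.imwrite(f"pics/{c}2.png",im[:,:,::-1])
for r in arm.place_of(c,"orange_pull")[:1]: print(c,round(r["conf"],2),np.array(r["point"])*[640,480],at(c,r["point"],.1))
plan([.575,-.22,.084],76.7)
```

```text
pos [ 0.5742 -0.2201  0.1667] xang 76.6 local mm [ 0.2  0.7 82.7]
twist deg (tool z down) -0.10807170527832
```

View pics/side2.png

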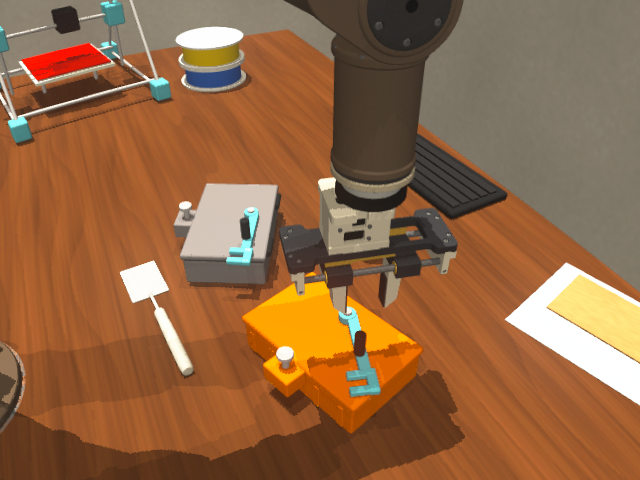

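The fingertips at (340,310) and (390,305) straddle the pull at (360,340). I'll go down and pinch lightly.

Emit:
move_arm:
  motion:
    - {"tx": 0,"ty": 0,"tz": 0.02,"twist": 0}
    - {"tx": 0,"ty": 0,"tz": 0.02,"twist": 0}
    - {"tx": 0,"ty": 0,"tz": 0.02,"twist": 0}
    - {"tx": 0,"ty": 0,"tz": 0.02,"twist": 0}
    - {"tx": 0,"ty": 0,"tz": 0,"twist": 0}
    - {"tx": 0,"ty": 0,"tz": 0,"twist": 0}

```text
clock: 3.8
position: [0.5743, -0.2198, 0.087]
ee_rot: [-2.464, -1.949, 0.0]
force: [-0.3, -0.2, -0.4]
width: 0.499
gripper_force: 0.0
```

Emit:
move_arm:
  motion:
    - {"tx": 0,"ty": 0,"tz": 0,"twist": 0}
    - {"tx": 0,"ty": 0,"tz": 0,"twist": 0}
    - {"tx": 0,"ty": 0,"tz": 0,"twist": 0}
    - {"tx": 0,"ty": 0,"tz": 0,"twist": 0}
    - {"tx": 0,"ty": 0,"tz": 0,"twist": 0}
    - {"tx": 0,"ty": 0,"tz": 0,"twist": 0}
  gripper: 1
  squeeze: 6

```text
clock: 4.4
position: [0.5745, -0.22, 0.0871]
ee_rot: [2.462, 1.95, 0.0]
force: [-1.2, -0.5, 2.9]
width: 0.17
gripper_force: 6.0
```

Emit:
move_arm:
  motion:
    - {"tx": 0.0003,"ty": -0.0065,"tz": 0,"twist": 0.0556}
    - {"tx": 0.0003,"ty": -0.0065,"tz": 0,"twist": 0.0556}
    - {"tx": 0.0003,"ty": -0.0065,"tz": 0,"twist": 0.0556}
    - {"tx": 0.0003,"ty": -0.0065,"tz": 0,"twist": 0.0556}
    - {"tx": 0.0003,"ty": -0.0065,"tz": 0,"twist": 0.0556}
    - {"tx": 0,"ty": 0,"tz": 0,"twist": 0}

```text
clock: 5.0
position: [0.5456, -0.2047, 0.0871]
ee_rot: [2.827, 1.371, 0.002]
force: [2.3, 2.3, 1.7]
width: 0.17
gripper_force: 6.0
```

Emit:
move_arm:
  motion:
    - {"tx": 0.0003,"ty": -0.0065,"tz": 0,"twist": 0.0556}
    - {"tx": 0.0003,"ty": -0.0065,"tz": 0,"twist": 0.0556}
    - {"tx": 0.0003,"ty": -0.0065,"tz": 0,"twist": 0.0556}
    - {"tx": 0.0003,"ty": -0.0065,"tz": 0,"twist": 0.0556}
    - {"tx": 0,"ty": 0,"tz": 0,"twist": 0}

```text
clock: 5.5
position: [0.5295, -0.1851, 0.0871]
ee_rot: [3.021, 0.862, 0.004]
force: [5.3, 2.5, -2.1]
width: 0.171
gripper_force: 6.0
```

Run:
```python
from h import *
im=arm.get_image("side");cv2.imwrite("pics/side3.png",cv2.resize(im[230:450,170:460,::-1],None,fx=2.5,fy=2.5))
s=arm.observe();print(s["position"],s["force"],s["clock"]);plan([.5217,-.1805,.087],18)
```

```text
[ 0.52970041 -0.18535868  0.08711012] [ 4.37270495  4.22476628 -0.31326751] 5.55
pos [ 0.5297 -0.1854  0.0871] xang 32.0 local mm [-4.2 -8.4  0.1]
twist deg (tool z down) 13.988548466683653
```

View pics/side3.png

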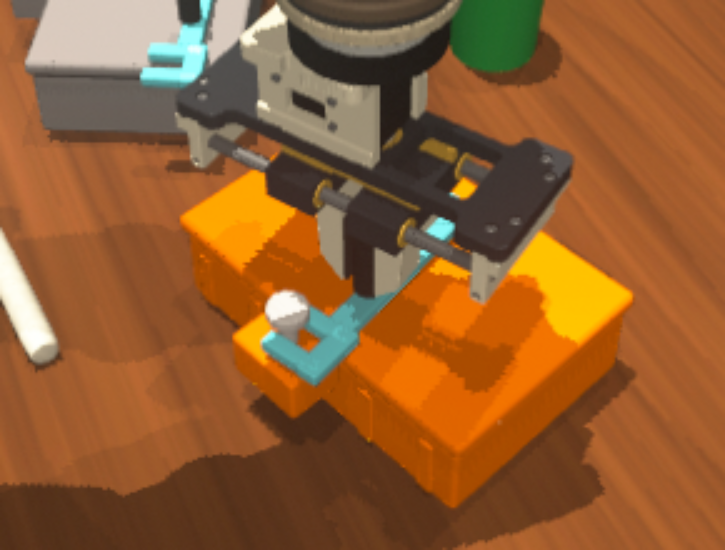

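The hook (crop 320,355) is just entering around the post (285,310). I'll continue, easing slightly towards the pivot.

Emit:
move_arm:
  motion:
    - {"tx": 0.001,"ty": -0.0055,"tz": 0,"twist": 0.045}
    - {"tx": 0.001,"ty": -0.0055,"tz": 0,"twist": 0.045}
    - {"tx": 0.0005,"ty": -0.0055,"tz": 0,"twist": 0.045}
    - {"tx": 0,"ty": 0,"tz": 0,"twist": 0}

```text
clock: 5.95
position: [0.5249, -0.1733, 0.0873]
ee_rot: [3.091, 0.534, 0.006]
force: [8.9, -9.6, -6.7]
width: 0.226
gripper_force: 6.0
```

Run:
```python
from h import *
im=arm.get_image("side");cv2.imwrite("pics/side4.png",cv2.resize(im[230:450,170:460,::-1],None,fx=2.5,fy=2.5))
s=arm.observe();print(s["position"],s["force"],s["clock"]);plan([.5217,-.1805,.087],18)
```

```text
[ 0.52508642 -0.17385247  0.08728272] [ 8.19864281 -9.7195419  -6.39509607] 6.0
pos [ 0.5251 -0.1739  0.0873] xang 19.7 local mm [-5.4  5.1  0.3]
twist deg (tool z down) 1.6823466914425325
```

View pics/side4.png

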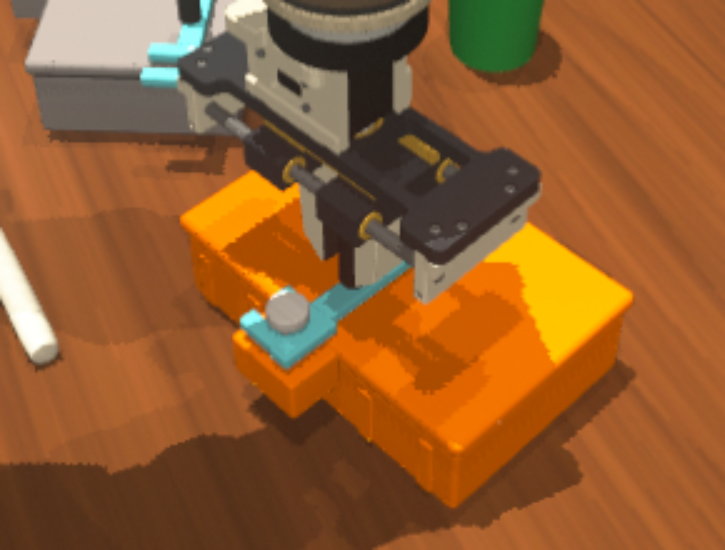

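The post sits at the back of the hook and about 10 N reacts along the tangent, so it is at the stop. I'll release in place and lift.

Emit:
move_arm:
  motion:
    - {"tx": 0,"ty": 0,"tz": 0,"twist": 0}
    - {"tx": 0,"ty": 0,"tz": 0,"twist": 0}
    - {"tx": 0,"ty": 0,"tz": 0,"twist": 0}
    - {"tx": 0,"ty": 0,"tz": 0,"twist": 0}
    - {"tx": 0,"ty": 0,"tz": 0,"twist": 0}
  gripper: 0

```text
clock: 6.5
position: [0.5223, -0.1705, 0.0866]
ee_rot: [-3.095, -0.535, 0.001]
force: [-0.4, 0.5, 0.4]
width: 0.5
gripper_force: 0.0
```

Emit:
move_arm:
  motion:
    - {"tx": 0,"ty": 0,"tz": -0.02,"twist": 0}
    - {"tx": 0,"ty": 0,"tz": -0.03,"twist": 0}
    - {"tx": 0,"ty": 0,"tz": -0.03,"twist": 0}
    - {"tx": 0,"ty": 0,"tz": -0.03,"twist": 0}
    - {"tx": -0.04,"ty": 0,"tz": -0.03,"twist": 0}
    - {"tx": -0.04,"ty": 0,"tz": 0,"twist": 0}
    - {"tx": -0.04,"ty": 0,"tz": 0,"twist": 0}
    - {"tx": -0.04,"ty": 0,"tz": 0,"twist": 0}
    - {"tx": 0,"ty": 0,"tz": 0,"twist": 0}
    - {"tx": 0,"ty": 0,"tz": 0,"twist": 0}

```text
clock: 7.5
position: [0.3714, -0.2246, 0.2271]
ee_rot: [3.096, 0.532, 0.001]
force: [0.8, 0.5, 0.7]
width: 0.501
gripper_force: 0.0
```

Run:
```python
from h import *
im=arm.get_image("side");cv2.imwrite("pics/side5.png",im[:,:,::-1])
for r in arm.place_of("side","orange_pull")[:1]:
    p=at("side",r["point"],.1);d=p[:2]-[.5915,-.152];print(r["conf"],p,np.degrees(np.arctan2(d[1],d[0])))
s=arm.observe();print(s["position"],s["force"],s["clock"],s["width"])
```

```text
0.88 [ 0.52266358 -0.17676251  0.1       ] -160.21482926158063
[ 0.37282038 -0.22391243  0.22690418] [0.24820755 0.41974084 0.75627321] 7.6 0.4978351434545307
```

View pics/side5.png

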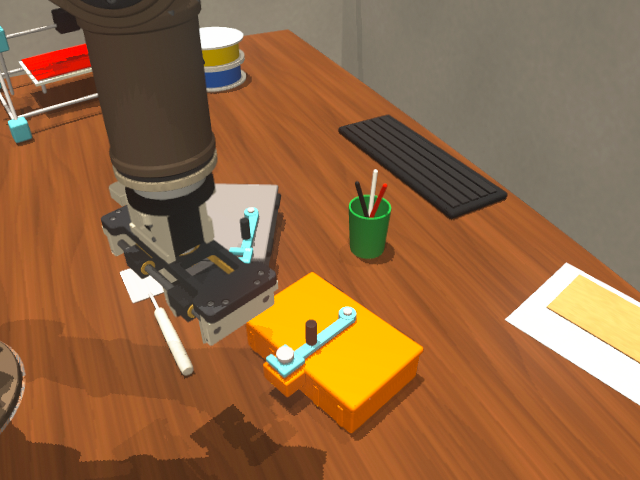

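The hook lies closed round the post at (285,355) and the pull at (311,332) matches the closed direction. The gripper is clear, and the grey hook and the cup have not moved.

```bash
python3 -c "from cell import arm; print(arm.sign_off())"
```

```text
the job is handed in; nothing more can be done
None
```

The orange case's hook is fully home on its catch post and released, the grey hook and pen cup were left where they stood, and the job was handed in at about 7.6 s; the hand-in returned no verdict.

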